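Press in the cover rivets crosswise

TASK

Fasten the clear cover of the big wooden frame: with the fingertips, gently press its four white soft-capped push-rivets fully home, one at a time and crosswise so that the cover does not warp: first the one at the corner with the metal corner plate, then the one diagonally opposite, then the other one on the same short side as the plate, and last the remaining one. Only press: do not lift or shove the frame, and leave the glue bottle, the jar and the small frame where they are.

Things in the scene. Friction and masses are not known exactly. Their poses are not given: they have to be found in the camera images.
- frame: Loose wooden shadow-box frame, 240 mm (its x) by 180 mm (its y) by 45 mm high, about 0.9 kg, lying flat on a fixed white board 8 mm thick. Its rails are 28 mm wide and a 3 mm clear cover lies over its whole top. Origin: centre of its underside; z up. It may lie at any yaw. A dark metal L-shaped corner plate is on its +x +y corner only.
- plate_corner (a point): Outer top corner of the frame that carries the L-shaped metal corner plate, at (120, 90, 45) mm in the frame's axes. The plate's arms, 26 mm wide and 1 mm thick, run about 80 mm along both edges, on top of the cover around that corner's rivet and down the outer sides.
- rivet_a_top (a point): Centre of the top of the white push-rivet at the corner with the metal corner plate, at (102, 72) mm in the frame's x, y; it moves down with the rivet and its cap. Round head: a 20 mm flange 2 mm thick with a soft springy cap 18 mm across and 9 mm thick on it, on a thin stem; fully home, the flange lies on a 1 mm washer on the cover and the top is 57 mm above the frame's underside. The cap gives 1 mm for every 2.5 N pressed, 7 mm at most, and springs back.
- rivet_a (a joint): How far the rivet at the corner with the metal corner plate is pushed in, m: 0 is fully up (flange's underside 9 mm above the cover), 0.008 fully home. It starts at 0 to 0.002, needs about 2.5 N to move down, stays where it is left, and when home it meets a hard stop (then only the cap still gives).
- rivet_b_top (a point): Centre of the top of the white push-rivet diagonally opposite the plate, at (-102, -72) mm in the frame's x, y; it moves down with the rivet and its cap. Round head: a 20 mm flange 2 mm thick with a soft springy cap 18 mm across and 9 mm thick on it, on a thin stem; fully home, the flange lies on a 1 mm washer on the cover and the top is 57 mm above the frame's underside. The cap gives 1 mm for every 2.5 N pressed, 7 mm at most, and springs back.
- rivet_b (a joint): How far the rivet diagonally opposite the plate is pushed in, m: 0 is fully up (flange's underside 9 mm above the cover), 0.008 fully home. It starts at 0 to 0.002, needs about 2.5 N to move down, stays where it is left, and when home it meets a hard stop (then only the cap still gives).
- rivet_c_top (a point): Centre of the top of the white push-rivet at the other end of the plate's short side, at (102, -72) mm in the frame's x, y; it moves down with the rivet and its cap. Round head: a 20 mm flange 2 mm thick with a soft springy cap 18 mm across and 9 mm thick on it, on a thin stem; fully home, the flange lies on a 1 mm washer on the cover and the top is 57 mm above the frame's underside. The cap gives 1 mm for every 2.5 N pressed, 7 mm at most, and springs back.
- rivet_c (a joint): How far the rivet at the other end of the plate's short side is pushed in, m: 0 is fully up (flange's underside 9 mm above the cover), 0.008 fully home. It starts at 0 to 0.002, needs about 2.5 N to move down, stays where it is left, and when home it meets a hard stop (then only the cap still gives).
- rivet_d_top (a point): Centre of the top of the white push-rivet at the last corner, at (-102, 72) mm in the frame's x, y; it moves down with the rivet and its cap. Round head: a 20 mm flange 2 mm thick with a soft springy cap 18 mm across and 9 mm thick on it, on a thin stem; fully home, the flange lies on a 1 mm washer on the cover and the top is 57 mm above the frame's underside. The cap gives 1 mm for every 2.5 N pressed, 7 mm at most, and springs back.
- rivet_d (a joint): How far the rivet at the last corner is pushed in, m: 0 is fully up (flange's underside 9 mm above the cover), 0.008 fully home. It starts at 0 to 0.002, needs about 2.5 N to move down, stays where it is left, and when home it meets a hard stop (then only the cap still gives).
- glue: Yellow glue bottle, 48 mm across, 100 mm tall, loose bystander standing beside the frame's short side. Origin: centre of its underside.
- small_frame: Small finished wooden frame, 100 (x) by 80 (y) by 22 mm, loose bystander lying beside the frame's long side. Origin: centre of its underside.
- jar: Glass jar with a metal lid, 52 mm across, 60 mm tall, loose bystander standing beside the frame's other short side. Origin: centre of its underside.

How it is judged:
On the way, in this order (a step that is already met when the one before it is completed fails the run):
1. the rivet at the corner with the metal corner plate is home (value of joint rivet_a above 0.006 m), for 0.1 s.
2. the rivet diagonally opposite the plate is home (value of joint rivet_b above 0.006 m), for 0.1 s.
3. the rivet at the other end of the plate's short side is home (value of joint rivet_c above 0.006 m), for 0.1 s.
4. the rivet at the last corner is home (value of joint rivet_d above 0.006 m), for 0.1 s.
At the end, for the whole second after the job is handed in: All four rivets are home (pushed in more than 6 of 8 mm), the frame lies flat, at rest and within 20 mm of where it was (its plate corner within 30 mm), and the bystanders are within 20 mm of where they were (value of joint each of rivet_a, rivet_b, rivet_c, rivet_d above 0.006 m and distance of each of frame, glue, small_frame, jar from where it was at the start of the episode below 0.02 m and distance of plate_corner from where it was at the start of the episode below 0.03 m and angle between frame's own z axis and vertical below 0.06 rad and linear speed of frame below 0.01 m/s); the robot touches nothing.
It fails at once if a rivet is pushed in before the one that comes before it in the order is home ((value of joint rivet_b above 0.0045 m and value of joint rivet_a below 0.006 m) or (value of joint rivet_c above 0.0045 m and value of joint rivet_b below 0.006 m) or (value of joint rivet_d above 0.0045 m and value of joint rivet_c below 0.006 m)).
It fails at once if the frame is lifted, tipped or shoved out of place (20 mm at its centre, 30 mm at the plate's corner) (not (distance of frame from where it was at the start of the episode below 0.02 m and distance of plate_corner from where it was at the start of the episode below 0.03 m and angle between frame's own z axis and vertical below 0.06 rad)).
It fails at once if the frame is lifted off the board (height (world z) of frame above 0.014 m).
It fails at once if a push of more than 30 N on the frame, its cover or rivets (contact force between any of the fingers, the arm and frame above 30 N).
It fails at once if a bystander is moved more than 20 mm or tipped (distance of any of glue, small_frame, jar from where it was at the start of the episode above 0.02 m or angle between any of glue, small_frame, jar's own z axis and vertical above 0.3 rad).
It also fails if it takes over 54 s, if anything falls off the work surface, if the arm or the gripper's body presses on something with over 40 N, if the wrist force passes 120 N, or if a joint passes its speed limit or range.

ROBOT

A 6-joint arm with a two-finger parallel gripper is mounted at the origin on the work surface. World frame = base frame: x ahead of the robot, y to its left, z up, the work surface at z = 0. Lengths are in m, angles in rad, forces in N, time in s.
With the tool pointing down it reaches from about 0.275 to 1 m from the base axis. Payload 8.4 kg.
Tool frame: the origin (TCP) lies on the centre line of the jaws, within the pads' length; the fingertips stand 17 mm ahead of it and the grasp point (between the pads) lies 2 mm behind it (bot.tcp_to_tips is the y of the fingertips in the tool frame, in m); y points along the fingers, z is the direction in which the jaws open and shut, and the axes are right-handed (so a half turn about y gives the same grasp; the last joint's range is limited). The gripper opens to 85 mm and grips with 20 to 120 N. Pads are 22 mm wide; open, the fingers measure 114 mm over their backs; the gripper's body (76 mm by 85 mm) begins 54 mm behind the grasp point. The pads swing forward as they close: fully open they stand 13 mm farther back than shut.
Start: joints at [1.259, 0.353, 1.633, -0, 1.155, -0.002], TCP at [0.191, 0.595, 0.248] pointing down, gripper open.
Joint ranges: [-2.63, 2.63], [-0.92, 2.1], [0.06, 2.66], [-1.3, 4.44], [0, 2.69], [-3.02, 3.02]. Speed limits (rad/s): [2.22, 2.22, 2.79, 3.14, 3.14, 3.14].

INTERFACE

Orientations are given as a unit quaternion [x, y, z, w].
In Python, from workcell import bot, hand, kinematics, get_obs, vision, hand_in gives the robot as it stands. The module is installed in compiled form; this text tells all that it offers. Calls block until the motion is done:
- bot.reach(position, orientation): joint-space move of the TCP to a pose.
- bot.servo_line(position, ori=None, velocity=0.15): straight line of the TCP; ori=None keeps the orientation; velocity is the mean speed in m/s.
- bot.goto_joints(angles): joint-space move.
- hand.move_gripper(opening, strength=None): finger opening in m; strength is the grip in N (None keeps the last); returns when the fingers have stopped.
- bot.dwell(seconds).
- kinematics.solve_ik(position, orientation): joint angles nearest the present ones, or None.
- get_obs(): the state.
- vision.read_camera(name): name is "scene" or "side" or "wrist"; returns a dict with "frame" (400x640x3 uint8, red, green, blue), "intrinsics" (3x3 intrinsics, pixels), "view" (4x4, takes a point from world to camera coordinates). Camera axes: x right, y down, z forward; pixel columns grow to the right and rows downward; lengths in m; the calibration is good to about 2 mm. A picture is of the moment at which its call begins. There is no depth.
A pose or a line that the arm cannot do raises bot.IKError and nothing moves.
- hand_in(): hands the job in, once; it reports no verdict.
The state is a dict: "time_s": time; "joint_pos": joint angles; "joint_vel": joint speeds; "joint_efforts": joint torques, N m; "position": TCP position; "orientation": TCP orientation; "wrist_force": force on the tool from outside, world axes, zero at the start; "ft_torque": the same for the moment, N m; "gripper_width": finger opening in m.
Only numpy, scipy, OpenCV 4.12 (cv2) and the standard library are available. Lean on these libraries where they do the work, as an engineer would, in place of code of your own. Each camera call takes 0.05 s, during which the arm holds its last target.

## Working session

There is one attempt and no reset: what is moved stays moved. The work goes in short steps, each a Python script; the robot and the scene stay as the last script left them, time stands still between calls to the robot, and variables do not carry over. Pictures are saved under pics/ and viewed, and the job is handed in when it is done.

```bash
mkdir -p pics; ls
python3 - <<'E'
from workcell import bot,get_obs,vision
import cv2,numpy as np
o=get_obs();print(o)
for n in["scene","side","wrist"]:
    r=vision.read_camera(n);cv2.imwrite(f"pics/{n}0.png",r["frame"][:,:,::-1]);print(n,r["intrinsics"].tolist(),np.round(r["view"],3).tolist())
    np.savez(f"{n}0.npz",**r)
E
```

```text
pics
{'time_s': 0.0, 'joint_pos': array([ 1.25862395e+00,  3.53682752e-01,  1.63413202e+00, -1.29141360e-05,
        1.15521114e+00, -2.41512497e-03]), 'joint_vel': array([-0.00094234,  0.00016449,  0.0003617 , -0.00178689, -0.00013014,
        0.00019964]), 'joint_efforts': array([ 2.77770170e-05, -6.05246615e+01, -3.42072952e+01, -2.69939956e-04,
        9.33078438e-03,  1.72272803e-05]), 'position': array([0.1903896 , 0.59481618, 0.24754097]), 'orientation': array([ 0.69914413, -0.10915182,  0.10900131, -0.69814187]), 'wrist_force': array([ 0.43857342, -0.3346438 ,  0.6815918 ]), 'ft_torque': array([-0.01601819, -0.00121053,  0.06205938]), 'gripper_width': 0.08487203733584772}
scene [[485.60878760204344, 0.0, 322.81954656941815], [0.0, 485.60878760204344, 203.98240072115786], [0.0, 0.0, 1.0]] [[-0.677, 0.736, -0.0, 0.335], [0.44, 0.404, -0.802, -0.202], [-0.59, -0.543, -0.598, 1.52], [0.0, 0.0, 0.0, 1.0]]
side [[453.85951044881006, 0.0, 316.19010921547067], [0.0, 453.85951044881006, 193.9723855563381], [0.0, 0.0, 1.0]] [[-0.999, -0.03, 0.018, 0.549], [-0.035, 0.779, -0.627, 0.014], [0.005, -0.627, -0.779, 1.04], [0.0, 0.0, 0.0, 1.0]]
wrist [[334.3190506632121, 0.0, 312.18827884333353], [0.0, 334.3190506632121, 199.22772386843369], [0.0, 0.0, 1.0]] [[0.304, 0.953, -0.001, -0.624], [0.906, -0.289, 0.308, -0.039], [0.293, -0.095, -0.951, 0.381], [0.0, 0.0, 0.0, 1.0]]
```

View pics/scene0.png

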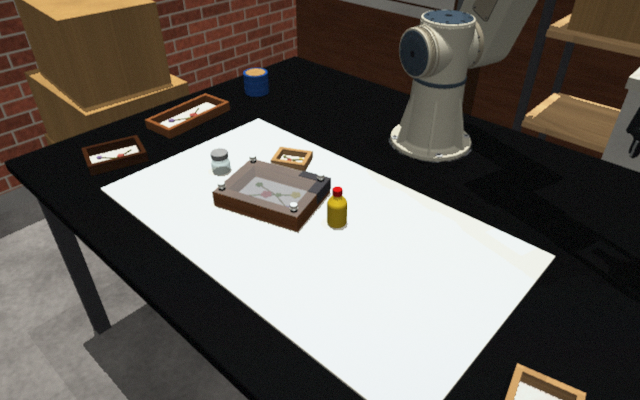

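View pics/side0.png

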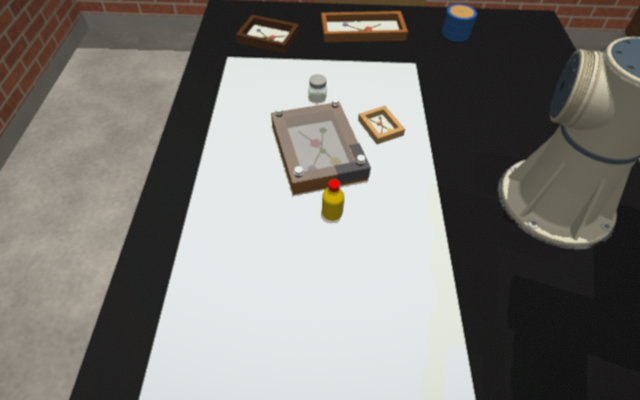

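View pics/wrist0.png

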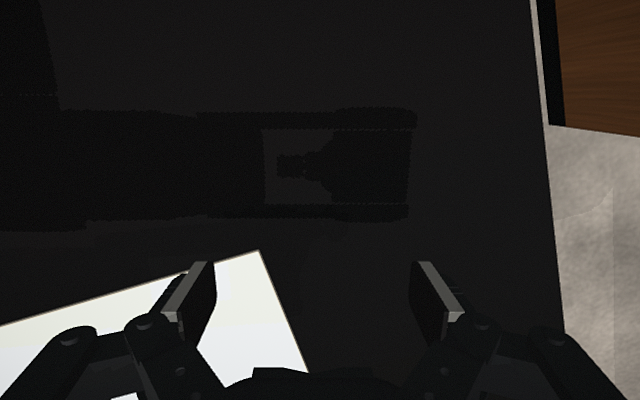

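The scene view shows the rivets near (253,160), (221,187), (293,207) and (321,178). The dark plate is at (315,175). The side view has the rivets near (279,114), (335,104), (361,160) and (298,171), with the plate at (358,165). The bottle, jar and small frame are close by. I'll zoom in and triangulate.

Run:
```python
import cv2,numpy as np
for n,(x,y,w,h) in dict(scene=(200,140,160,100),side=(260,65,160,165)).items():
    f=np.load(n+"0.npz")["frame"][:,:,::-1]
    cv2.imwrite(f"pics/{n}_z.png",cv2.resize(f[y:y+h,x:x+w],None,fx=(5 if n=="scene" else 3.6),fy=(5 if n=="scene" else 3.6),interpolation=cv2.INTER_NEAREST))
```

```text
(no output)
```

View pics/scene_z.png

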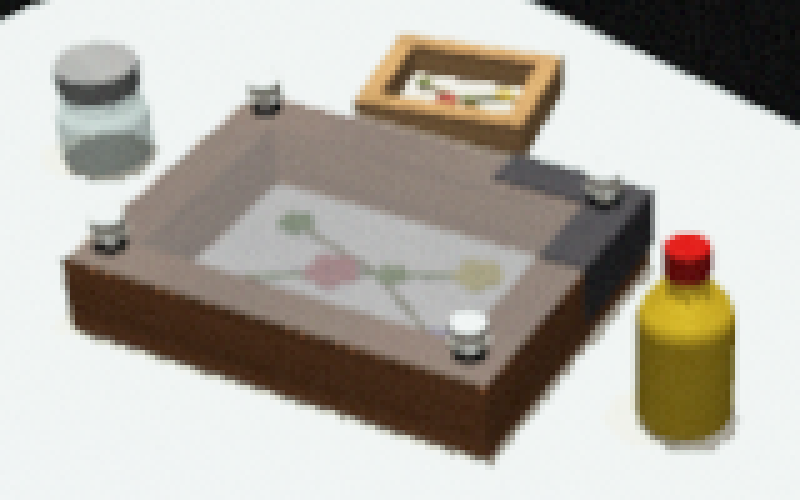

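View pics/side_z.png

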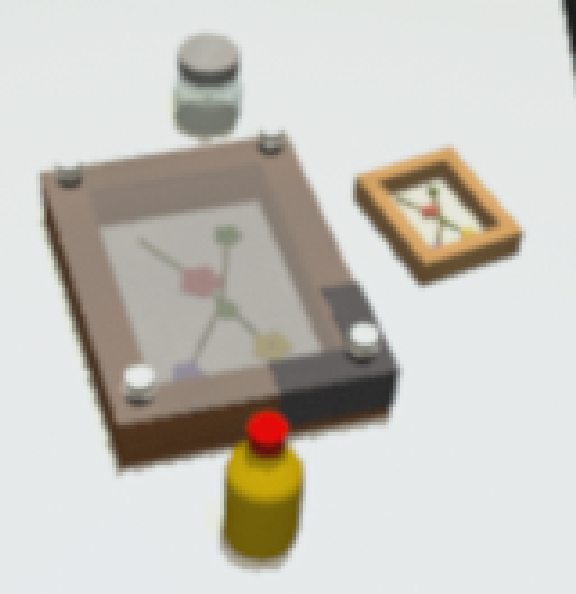

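```bash
cat > h.py <<'E'
import numpy as np,cv2
def load(n): return dict(np.load(n+".npz"))
def tri(obs): # list of (rec,(u,v))
    A=[];b=[]
    for r,p in obs:
        M=r["intrinsics"]@r["view"][:3]
        for k in(0,1):
            row=p[k]*M[2]-M[k]; A.append(row[:3]);b.append(-row[3])
    return np.linalg.lstsq(np.array(A),np.array(b),rcond=None)[0]
def plane(r,p,z):
    V=r["view"];R=V[:3,:3];c=-R.T@V[:3,3]
    d=R.T@np.linalg.inv(r["intrinsics"])@[p[0],p[1],1.]
    return c+d*(z-c[2])/d[2]
def proj(r,P):
    q=r["intrinsics"]@(r["view"]@np.append(P,1))[:3];return q[:2]/q[2]
E
python3 - <<'E'
from h import *
s,d=load("scene0"),load("side0")
sc=np.array([(655,190),(250,103),(65,262),(490,378)])/5+(200,140)
sd=np.array([(397,370),(290,138),(42,175),(117,420)])/3.6+(260,65)
for n,a,b in zip(["plate","d?","b?","c?"],sc,sd):
    print(n,tri([(s,a),(d,b)]).round(4),plane(s,a,.053).round(4),plane(d,b,.053).round(4))
# rivet approx lower flange
for n,a,b in zip("adbc",np.array([(602,196),(265,102),(109,240),(469,345)])/5+(200,140),np.array([(362,345),(270,143),(68,180),(139,388)])/3.6+(260,65)):
    print(n,tri([(s,a),(d,b)]).round(4))
# bystanders bases on board
print("glue",plane(s,(200+686/5,140+400/5),.03),plane(d,(260+262/3.6,65+540/3.6),.008))
print("jar",plane(s,(200+96/5,140+62/5),.068),plane(d,(260+208/3.6,65+55/3.6),.068))
print("gluecap",tri([(s,(200+688/5,140+245/5)),(d,(260+267/3.6,65+425/3.6))]))
E
```

```text
plate [ 0.4298 -0.0314  0.0525] [ 0.4309 -0.0298  0.053 ] [ 0.4298 -0.0322  0.053 ]
d? [ 0.4946 -0.2766  0.0315] [ 0.5162 -0.2486  0.053 ] [ 0.496  -0.2507  0.053 ]
b? [ 0.669  -0.2124  0.0444] [ 0.6757 -0.2016  0.053 ] [ 0.6676 -0.2026  0.053 ]
c? [0.6016 0.0201 0.0557] [0.5995 0.0185 0.053 ] [0.6019 0.0167 0.053 ]
a [ 0.451  -0.0501  0.0521]
d [ 0.5102 -0.2434  0.0534]
b [ 0.6494 -0.1999  0.0528]
c [ 0.5897 -0.0061  0.0552]
glue [0.52844844 0.07739742 0.03      ] [0.51137187 0.07001291 0.008     ]
jar [ 0.56022573 -0.32326117  0.068     ] [ 0.55649428 -0.32222362  0.068     ]
gluecap [0.51309867 0.06256931 0.10547324]
```

Frame yaw is about 107°, rivet heights come out at about 53 to 55 mm for the flange region, and the plate corner is at (0.430, -0.031). Next I'll close the gripper and take wrist views from two places above the frame for precision.

```bash
cat >> h.py <<'E'
from scipy.spatial.transform import Rotation as Rot
def ori(a): # jaw dir z at world yaw a, tool down
    y=np.array([0,0,-1.]);z=np.array([np.cos(a),np.sin(a),0]);x=np.cross(y,z)
    return Rot.from_matrix(np.stack([x,y,z],1)).as_quat()
E
python3 - <<'E'
from h import *
from workcell import bot,hand,kinematics,get_obs,vision
o=get_obs();R=Rot.from_quat(o["orientation"]).as_matrix();print(R.round(3),bot.tcp_to_tips)
V=load("wrist0")["view"];c=-V[:3,:3].T@V[:3,3]
print("cam in tool",R.T@(c-o["position"]),"axis in tool",R.T@V[2,:3])
for a in np.deg2rad([-160,-100,-70,-40,-15,20,50,107,160]):
    q=[kinematics.solve_ik(p,ori(a)) for p in([.451,-.05,.2],[.51,-.243,.1],[.65,-.2,.1],[.59,-.006,.1],[.54,-.11,.3])]
    print(np.rad2deg(a).round(),[None if x is None else np.round(x,2).tolist() for x in q])
E
```

```text
[[ 0.952 -0.     0.305]
 [-0.305 -0.001  0.952]
 [-0.    -1.    -0.001]] 0.017
cam in tool [-0.08061707 -0.12627559 -0.00014972] axis in tool [ 3.07723001e-01  9.51475987e-01 -4.00486313e-05]
-160.0 [[-0.11, 0.14, 2.04, -0.0, 0.96, 2.68], [-0.45, 0.45, 1.88, -0.0, 0.82, 2.35], [-0.3, 0.59, 1.61, -0.0, 0.94, 2.49], [-0.01, 0.48, 1.82, -0.0, 0.84, 2.78], [-0.2, 0.19, 1.73, -0.0, 1.22, 2.59]]
-100.0 [[-0.11, 0.14, 2.04, -0.0, 0.96, 1.63], [-0.45, 0.45, 1.88, -0.0, 0.82, 1.3], [-0.3, 0.59, 1.61, -0.0, 0.94, 1.44], [-0.01, 0.48, 1.82, -0.0, 0.84, 1.73], [-0.2, 0.19, 1.73, 0.0, 1.22, 1.54]]
-70.0 [[-0.11, 0.14, 2.04, -0.0, 0.96, 1.11], [-0.45, 0.45, 1.88, -0.0, 0.82, 0.77], [-0.3, 0.59, 1.61, -0.0, 0.94, 0.92], [-0.01, 0.48, 1.82, -0.0, 0.84, 1.21], [-0.2, 0.19, 1.73, 0.0, 1.22, 1.02]]
-40.0 [[-0.11, 0.14, 2.04, -0.0, 0.96, 0.58], [-0.45, 0.45, 1.88, -0.0, 0.82, 0.25], [-0.3, 0.59, 1.61, -0.0, 0.94, 0.4], [-0.01, 0.48, 1.82, -0.0, 0.84, 0.69], [-0.2, 0.19, 1.73, -0.0, 1.22, 0.49]]
-15.0 [[-0.11, 0.14, 2.04, -0.0, 0.96, 0.15], [-0.45, 0.45, 1.88, -0.0, 0.82, -0.19], [-0.3, 0.59, 1.61, -0.0, 0.94, -0.04], [-0.01, 0.48, 1.82, -0.0, 0.84, 0.25], [-0.2, 0.19, 1.73, -0.0, 1.22, 0.06]]
20.0 [[-0.11, 0.14, 2.04, -0.0, 0.96, -0.46], [-0.45, 0.45, 1.88, -0.0, 0.82, -0.8], [-0.3, 0.59, 1.61, -0.0, 0.94, -0.65], [-0.01, 0.48, 1.82, -0.0, 0.84, -0.36], [-0.2, 0.19, 1.73, -0.0, 1.22, -0.55]]
50.0 [[-0.11, 0.14, 2.04, -0.0, 0.96, -0.99], [-0.45, 0.45, 1.88, -0.0, 0.82, -1.32], [-0.3, 0.59, 1.61, -0.0, 0.94, -1.17], [-0.01, 0.48, 1.82, -0.0, 0.84, -0.89], [-0.2, 0.19, 1.73, -0.0, 1.22, -1.08]]
107.0 [[-0.11, 0.14, 2.04, -0.0, 0.96, -1.98], [-0.45, 0.45, 1.88, -0.0, 0.82, -2.31], [-0.3, 0.59, 1.61, -0.0, 0.94, -2.17], [-0.01, 0.48, 1.82, -0.0, 0.84, -1.88], [-0.2, 0.19, 1.73, -0.0, 1.22, -2.07]]
160.0 [[-0.11, 0.14, 2.04, -0.0, 0.96, -2.91], None, None, [-0.01, 0.48, 1.82, -0.0, 0.84, -2.81], [-0.2, 0.19, 1.73, -0.0, 1.22, -3.0]]
```

Run:
```python
from h import *
from workcell import bot,hand,kinematics,get_obs,vision
hand.move_gripper(0.0,20)
a=np.deg2rad(-73);x=np.array([np.sin(a),-np.cos(a),0]);z=np.array([np.cos(a),np.sin(a),0]);c=np.array([.55,-.125,.30])
for i,s in enumerate((-.07,.07)):
    bot.reach(c+.07*x+s*z,ori(a)); bot.dwell(.4)
    r=vision.read_camera("wrist");np.savez(f"w{i}.npz",**r);cv2.imwrite(f"pics/w{i}.png",r["frame"][:,:,::-1])
    o=get_obs();print(o["time_s"],o["position"],o["gripper_width"],o["wrist_force"])
```

```text
3.9417 [ 0.46262064 -0.07844052  0.29997408] 9.297611363769021e-05 [ 1.25917097 -0.52222029 -0.68377652]
5.0083 [ 0.50358033 -0.21189957  0.30019109] -1.1231217691540224e-05 [-0.20135526 -0.61320471 -0.06722449]
```

View pics/w0.png

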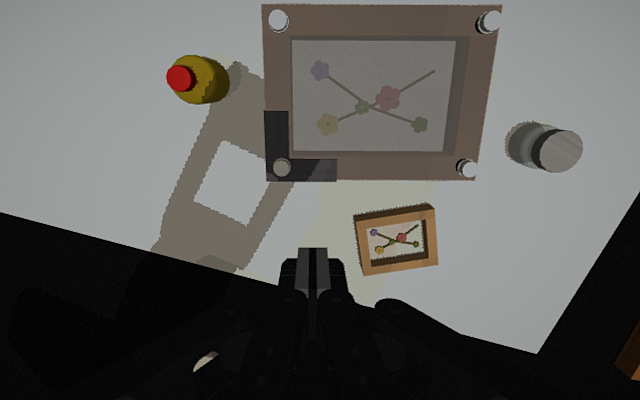

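View pics/w1.png

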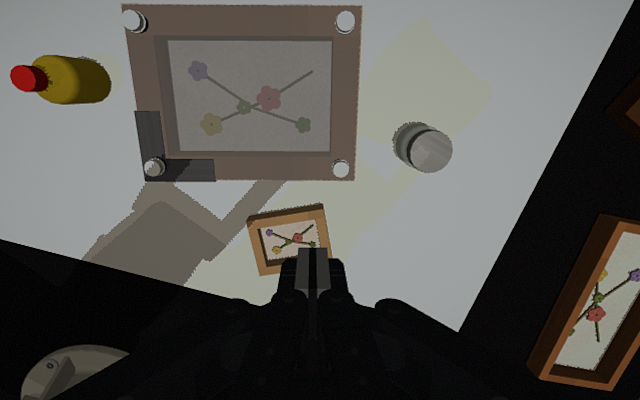

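Both wrist views show the whole frame. In w0 the plate rivet a is at (281,167), c at (278,20), b at (488,22) and d at (467,169). In w1 they are at (153,168), (134,20), (345,21) and (341,169). I'll segment the cap tops next.

```bash
cat > cap.py <<'E'
from h import *
G={"w0":dict(a=(281,167),c=(278,20),b=(488,22),d=(467,169)),"w1":dict(a=(153,168),c=(134,20),b=(345,21),d=(341,169))}
rows=[]
for n in G:
    f=load(n)["frame"]
    row=[]
    for k in "abcd":
        u,v=G[n][k];y0=max(v-18,0)
        p=f[y0:v+18,u-18:u+18,::-1]
        row.append(cv2.resize(cv2.copyMakeBorder(p,0,36-p.shape[0],0,0,0),(198,198),interpolation=0))
    rows.append(np.hstack(row))
cv2.imwrite("pics/caps.png",np.vstack(rows))
E
python3 cap.py
```

```text
(no output)
```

View pics/caps.png

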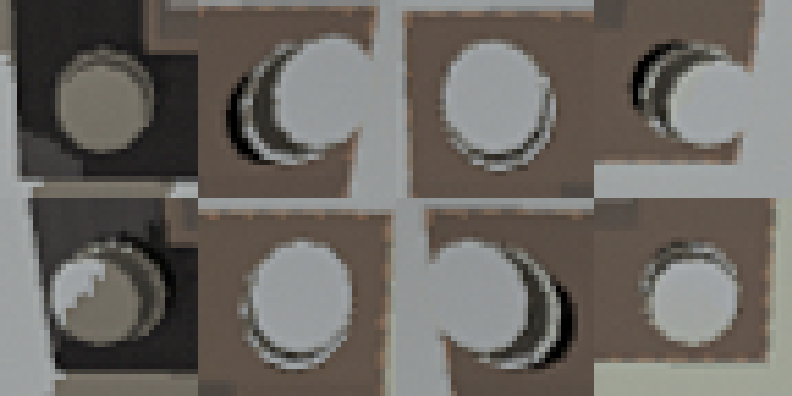

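```bash
cat > loc.py <<'E'
from cap import G
from h import *
T={"w0":dict(a=(102,108),b=(124,86),c=(96,87),d=(114,103)),"w1":dict(a=(95,103),b=(103,98),c=(81,97),d=(99,106))}
def px(n,k):
    u,v=G[n][k];t=T[n][k];return (u-18+t[0]/5.5-.5, max(v-18,0)+t[1]/5.5-.5)
W={n:load(n) for n in G};P={}
for k in "abcd":
    P[k]=tri([(W[n],px(n,k)) for n in G])
    print(k,P[k].round(4),*[plane(W[n],px(n,k),.073)[:2].round(4) for n in G])
loc=dict(a=(.102,.072),b=(-.102,-.072),c=(.102,-.072),d=(-.102,.072))
L=np.array([loc[k] for k in "abcd"]);Q=np.array([P[k][:2] for k in "abcd"])
Qp=np.array([np.mean([plane(W[n],px(n,k),.072)[:2] for n in G],0) for k in "abcd"])
for q in(Q,Qp):
    m=q.mean(0);H=L.T@(q-m);yaw=np.arctan2(H[0,1]-H[1,0],H[0,0]+H[1,1])
    R=np.array([[np.cos(yaw),-np.sin(yaw)],[np.sin(yaw),np.cos(yaw)]]);F=L@R.T+m
    print("yaw",np.rad2deg(yaw),m.round(4),"res mm",((F-q)*1e3).round(1).tolist())
print("fit",F.round(4).tolist());np.savez("fit.npz",F=F,yaw=yaw,m=m)
E
python3 loc.py
```

```text
a [ 0.4509 -0.046   0.0727] [ 0.451  -0.0459] [ 0.4509 -0.0461]
b [ 0.6483 -0.1994  0.0716] [ 0.6482 -0.1986] [ 0.6476 -0.1994]
c [ 0.5896 -0.0036  0.0714] [ 0.5901 -0.0036] [ 0.5888 -0.0046]
d [ 0.509  -0.2414  0.0714] [ 0.5094 -0.2405] [ 0.5091 -0.2413]
yaw 106.7158961161299 [ 0.5494 -0.1226] res mm [[0.3, 0.4], [-0.6, -0.2], [-0.5, -0.6], [0.8, 0.4]]
yaw 106.72184783541994 [ 0.5494 -0.1225] res mm [[0.4, 0.3], [-0.5, -0.2], [-0.5, -0.3], [0.7, 0.3]]
fit [[0.4511, -0.0455], [0.6477, -0.1995], [0.589, -0.0041], [0.5097, -0.2409]]
```

The four-rivet fit has residuals under 1 mm, and the tops measure z ≈ 0.0715 to 0.0727, which agrees with the text. I'll press rivet a with force-limited steps.

```bash
cat > press.py <<'E'
from h import *
from workcell import bot,hand,kinematics,get_obs,vision
D=np.load("fit.npz");F=dict(zip("abcd",D["F"]));q=ori(float(D["yaw"])-np.pi)
t=bot.tcp_to_tips
def wf(n=3):
    s=[]
    for _ in range(n): s.append(get_obs()["wrist_force"]); bot.dwell(.02)
    return np.mean(s,0)
def press(k):
    x,y=F[k]
    bot.reach([x,y,.14+t],q)
    bot.servo_line([x,y,.082+t],velocity=.08); bot.dwell(.25)
    b=wf(6); zt=.076; log=[]
    while zt>.0585:
        bot.servo_line([x,y,zt+t],velocity=.02); bot.dwell(.08)
        f=wf()-b; log.append((round(zt*1e3,1),f.round(1).tolist()))
        if f[2]>8.5: break
        if abs(f[:2]).max()>8 or f[2]>14: break
        zt-=.001
    bot.dwell(.25); o=get_obs()
    print(k,"hold",(o["wrist_force"]-b).round(2),"tip z",o["position"][2]-t,"xy err mm",((o["position"][:2]-F[k])*1e3).round(2))
    for l in log: print(*l)
    bot.servo_line([x,y,.14+t],velocity=.1)
    print("t",get_obs()["time_s"])
E
python3 - <<'E'
from press import *
press("a")
x,y=F["a"]
r=vision.read_camera("side");cv2.imwrite("pics/side_a.png",cv2.resize(r["frame"][65:230,230:430,::-1],None,fx=3.6,fy=3.6,interpolation=0))
E
```

```text
a hold [0.56 0.01 8.36] tip z 0.06127044447739757 xy err mm [ 0.01 -0.  ]
76.0 [-0.1, -0.4, -0.8]
75.0 [0.2, -0.2, -0.2]
74.0 [0.3, -0.1, -0.4]
73.0 [-0.3, -0.4, -0.4]
72.0 [0.3, -0.4, -0.5]
71.0 [0.1, 0.2, 1.5]
70.0 [0.8, -0.6, 2.1]
69.0 [0.7, -0.4, 1.0]
68.0 [1.5, -0.0, 1.8]
67.0 [1.4, 0.1, 1.4]
66.0 [1.9, 0.0, 1.6]
65.0 [1.0, -0.6, 1.7]
64.0 [1.5, -0.5, 2.4]
63.0 [0.2, -0.1, 5.0]
62.0 [-0.1, -0.2, 7.0]
61.0 [-0.7, 0.3, 9.3]
t 14.6583
```

View pics/side_a.png

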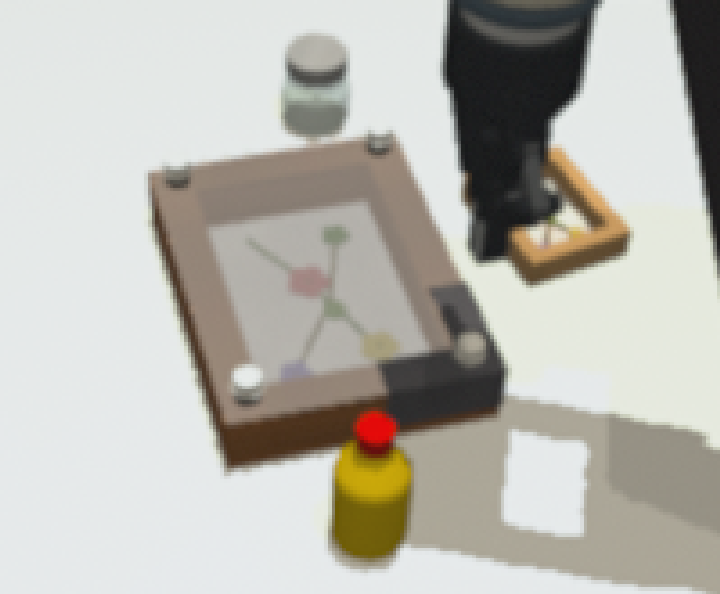

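Rivet a is home. The force plateaued at about 2 N over 7 mm, then rose at the cap's 2.5 N/mm from the stop, and the head now sits low at (470,348). Neither the frame nor the bystanders moved. Next is b.

```bash
sed -i 's/zt=.076/zt=.074/' press.py
python3 - <<'E'
from press import *
press("b")
for n in("side","wrist"):
    r=vision.read_camera(n);np.savez(n+"_b.npz",**r)
    cv2.imwrite(f"pics/{n}_b.png",r["frame"][:,:,::-1])
E
```

```text
b hold [-2.16  0.3   9.1 ] tip z 0.06153050245544439 xy err mm [ 0.02 -0.02]
74.0 [0.0, -0.8, -0.1]
73.0 [-0.3, -0.1, -0.5]
72.0 [-0.1, 0.0, 0.7]
71.0 [-0.2, -0.8, 1.9]
70.0 [0.3, -0.8, 2.2]
69.0 [0.7, -0.2, 2.0]
68.0 [0.9, -0.5, 2.2]
67.0 [0.6, -0.3, 1.8]
66.0 [-0.1, -0.6, 1.8]
65.0 [0.5, -0.3, 1.8]
64.0 [-0.7, 0.3, 2.0]
63.0 [-1.4, -0.2, 4.5]
62.0 [-2.1, -0.1, 6.5]
61.0 [-2.8, 0.6, 9.1]
t 23.775
```

View pics/wrist_b.png

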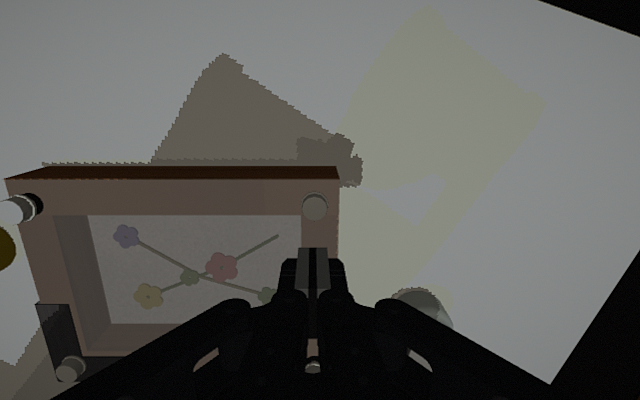

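Rivet b at (314,208) shows no stem, and its force curve matches a's. I'll check b's position, then press c and d.

Run:
```python
from press import *
print("b seen",plane(load("wrist_b"),(314.5,207.5),.065),F["b"])
press("c")
```

```text
b seen [ 0.64819938 -0.19965485  0.065     ] [ 0.64765968 -0.19947369]
c hold [-0.98 -0.4   8.89] tip z 0.06141485043204403 xy err mm [ 0.04 -0.01]
74.0 [0.3, -0.1, -0.2]
73.0 [-0.3, 0.0, -0.0]
72.0 [0.4, 0.0, 0.0]
71.0 [-0.0, 0.3, 1.7]
70.0 [0.2, 0.0, 1.5]
69.0 [0.8, 0.0, 1.9]
68.0 [1.1, 0.0, 1.5]
67.0 [1.4, -0.2, 1.6]
66.0 [1.0, 0.1, 1.7]
65.0 [1.4, 0.1, 2.3]
64.0 [1.5, 0.2, 2.1]
63.0 [0.4, 0.4, 4.0]
62.0 [-0.0, -0.0, 6.7]
61.0 [-0.9, -0.1, 8.9]
t 32.7917
```

Run:
```python
from press import *
press("d")
bot.servo_line([.44,-.15,.30],velocity=.2); bot.dwell(.3)
print(get_obs()["time_s"])
for n in("wrist","scene"):
    r=vision.read_camera(n);np.savez(n+"_e.npz",**r);cv2.imwrite(f"pics/{n}_e.png",r["frame"][:,:,::-1])
r=vision.read_camera("side");cv2.imwrite("pics/side_e.png",cv2.resize(r["frame"][65:230,230:430,::-1],None,fx=3.6,fy=3.6,interpolation=0))
```

```text
d hold [-1.68  1.41  9.58] tip z 0.06136859292778685 xy err mm [-0. -0.]
74.0 [-0.4, -0.5, 0.4]
73.0 [-0.5, -0.4, 0.2]
72.0 [-0.0, -0.5, 2.1]
71.0 [-0.0, -0.1, 2.2]
70.0 [0.5, -0.4, 2.2]
69.0 [0.5, -0.3, 1.4]
68.0 [1.6, -0.6, 2.5]
67.0 [1.0, -0.8, 1.9]
66.0 [0.4, -1.0, 2.4]
65.0 [0.9, -0.9, 2.0]
64.0 [0.2, -0.5, 2.7]
63.0 [-0.6, -0.0, 4.7]
62.0 [-1.2, -0.2, 7.1]
61.0 [-1.7, 0.4, 8.9]
t 41.8583
43.225
```

View pics/wrist_e.png

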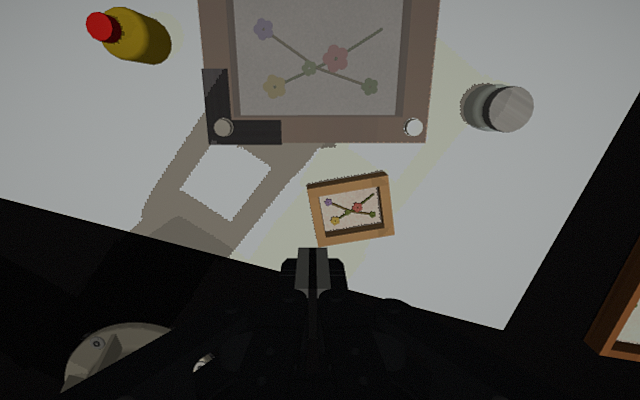

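View pics/side_e.png

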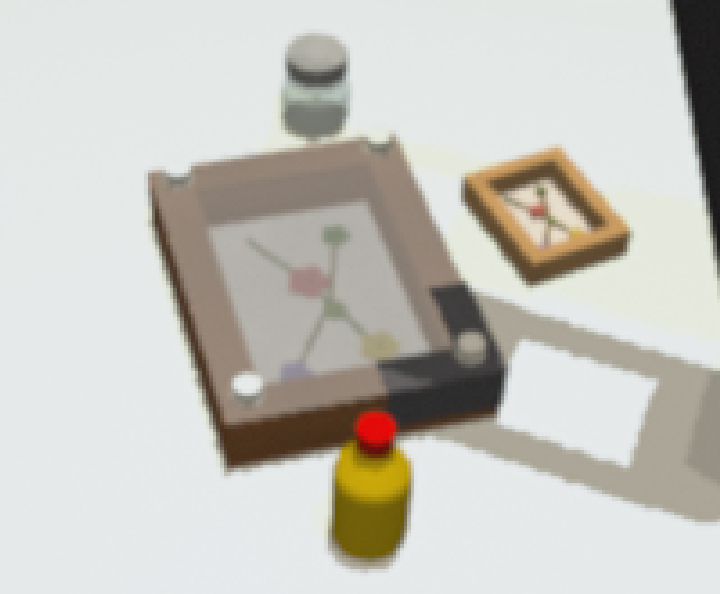

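In the side view, all four heads sit low: (178,180), (378,147), (470,348) and (248,387). The frame, glue, jar and small frame are where they began, and the arm is clear. I'm handing in now.

Run:
```python
from workcell import hand_in,get_obs
print(hand_in(),get_obs()["time_s"])
```

```text
the job is handed in; nothing more can be done
the job is handed in; nothing more can be done
```

I pressed all four rivets home with the closed fingertips, in the order a, b, c, d (plate corner, diagonally opposite, other end of the plate's short side, last corner). The job was handed in at about 43 s of the 54 s allowed.

- **Rivets home:** on every rivet the force held at about 2 N while it moved, then climbed at the cap's 2.5 N/mm against the stop. I held each at 8.4 to 9.6 N, with the tips near z = 0.0614 m. That puts the unloaded cap tops at about 0.065 m, the fully home height. The highest reading was about 9.6 N, against the 30 N limit.
- **Frame and bystanders:** the last side view shows all four heads low, with the frame, glue bottle, jar and small frame unmoved as far as I can see. I judged that by eye and measured no end positions. The one measured check was rivet b after its press, which was within about 0.6 mm of the initial fit.
- **Arm clear:** at hand-in the tool was raised to z = 0.30 m and touching nothing.
- **Disagreements:** the rough outline points I picked by eye in the first scene and side pictures did not match at the frame's far corners (up to about 20 mm). I used the two wrist views instead, where all four rivets fitted to under 1 mm.

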